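# Dial open the kitchen lock box

### The job

Unlock the dial lock of the grey box and open its lid. Read the dial like a clock whose 12 is the box's far side (long tick): turn it by its crank knob clockwise at least two full turns and stop at 4 o'clock, then anticlockwise past 11 o'clock once and stop on 11 the second time, then clockwise again, slowly, until it stops dead, somewhere between 3 and 7 o'clock; do not force it there. Then slide the wooden lid toward the box's front as far as about half open (5 cm or more), let go, and leave the shaker, jar and cup standing where they are.

Things in the scene. Friction and masses are not known exactly. Their poses are not given: they have to be found in the camera images.
- lock_box: Grey box, fixed to the worktop, 130 (x) by 232 (y) by 70 mm high; origin at the centre of its underside, z up, -x side is its front, toward the robot. Dial in the half with y above 0, sliding lid in the half with y below 0. White clock ticks round the dial: 12 o'clock (longest) on the box's +x side, 3 on the -y side, 6 on -x, 9 on +y.
- dial (a joint): Angle of the dial (rad), counted over all turns, growing clockwise seen from above; 0 (and each 2 pi) with the crank knob at 12 o'clock, pi/2 at 3 o'clock. About 2 to 4 N of drag at the knob. At the last number, unmarked and differing from 3 to 7 o'clock, a spring bolt drops in and blocks the dial both ways; the stop is springy: each degree further takes about 2.5 N more at the knob.
- dial_axis (a point): Point on the dial's upright axis, level with the top of the disc (88 mm across, top 80 mm above the worktop), 57 mm to the +y side of the box's middle. Below it are two hidden wheels: less than two turns one way takes both along; after a reversal the first follows after 300 degrees, the second after 600; they stay where left. The 4 and the 11 must be met within 10 degrees.
- crank_knob: Crank knob, the dial's only pointer: black, upright, round, 14 mm in diameter, 34 mm off the dial axis, origin at its foot 82 mm and its top 114 mm above the worktop. It spins freely on its post, so it can be gripped and carried round in a circle with the hand at one orientation; its own yaw means nothing. Grip it firmly and keep it under about 0.3 m/s, or it slips out.
- gate_ring: Hidden ring inside the box under the dial, turning with it, on which the bolt bears (25 mm off the axis); origin on the dial axis. Not to be touched; its yaw differs from the dial's by an unknown amount. The stop's load acts on it: 18 N along the circle at the crank knob is about 25 N here, where the lock counts as forced.
- lid_pull (a point): Middle of the lid's pull: an upright aluminium plate 34 mm along the box's x, 12 mm thick along y, 32 mm high (its foot is 72 mm and its top 104 mm, this point 91 mm above the worktop), on the middle of the wooden lid (116 by 102 mm) in the -y half of the box. Axes as the box.
- lid (a joint): Travel of the lid (m): 0 shut, grows to 0.075 as it slides toward the box's front (-x of the box). Drag about 2 N. While locked it gives about 2 mm and stops.
- salt_shaker: Glass salt shaker, 44 mm wide, 90 mm high, loose bystander; origin at the centre of its foot.
- honey_jar: Honey jar with lid, 56 mm wide, 75 mm high, loose bystander; origin at the centre of its foot.
- espresso_cup_2: Cream espresso cup, 62 mm wide, 58 mm high, loose bystander; origin at the centre of its foot.

How it is judged (in metres and radians):
At the end, for the whole second after the job is handed in: The lock is open and the lid stands slid at least 48 mm toward the box's front, at rest and released (value of joint lid above 0.048 m and velocity of joint lid between -0.005 and 0.005 m/s); the robot touches nothing.
It fails at once if the dial is forced against its stop: more than 25 N on the ring inside the lock, about 18 N at the crank knob (contact force between gate_ring and anything else above 25 N).
It fails at once if the salt shaker is pushed more than 20 mm or tipped (distance of salt_shaker from where it was at the start of the episode above 0.02 m or angle between salt_shaker's own z axis and vertical above 0.4 rad).
It fails at once if the honey jar is pushed more than 20 mm or tipped (distance of honey_jar from where it was at the start of the episode above 0.02 m or angle between honey_jar's own z axis and vertical above 0.4 rad).
It fails at once if the espresso cup is pushed more than 20 mm or tipped (distance of espresso_cup_2 from where it was at the start of the episode above 0.02 m or angle between espresso_cup_2's own z axis and vertical above 0.4 rad).
It also fails if it takes over 72 s, if anything falls off the work surface, if the arm or the gripper's body presses on something with over 40 N, if the wrist force passes 120 N, or if a joint passes its speed limit or range.

### The arm

A 6-joint arm with a two-finger parallel gripper is mounted at the origin on a cart in front of the work surface, level with it; the furniture and walls round the work are solid. World frame = base frame: x ahead of the robot, y to its left, z up, the work surface at z = 0. Lengths are in mm, angles in rad, forces in N, time in s.
With the tool pointing down it reaches from about 300 to 950 mm from the base axis. Payload 3.1 kg.
Tool frame: the origin (TCP) lies on the centre line of the jaws, within the pads' length; the fingertips stand 8 mm ahead of it and the grasp point (between the pads) lies 11 mm behind it (r.tip_extent is the distance from the TCP to the fingertips, in mm); z points along the fingers, y is the line along which they close (so a half turn about z gives the same grasp; the last joint's range is limited). The gripper opens to 85 mm and grips with 20 to 120 N. Pads are 22 mm wide; open, the fingers measure 114 mm over their backs; the gripper's body (76 mm by 85 mm) begins 54 mm behind the grasp point. The pads swing forward as they close: fully open they stand 13 mm farther back than shut.
Start: joints at [-1.381, 0.308, 1.634, -0, 1.2, -0.07], TCP at [160.527, -604.039, 239.272] pointing down, gripper open.
Joint ranges: [-3.06, 3.06], [-0.79, 1.96], [0.05, 2.63], [-1.19, 4.34], [0.05, 2.64], [-2.94, 2.94]. Speed limits (rad/s): [2.79, 2.79, 3.14, 3.14, 3.14, 3.14].

### API

Orientations are given as a 3x3 rotation matrix whose columns are the frame's x, y, z axes.
In Python, from station import r gives the robot as it stands.
- The arm moves only by the tool servo_tool, never from a script. Its argument "targets" is text: rows parted by semicolons, each of 4 numbers parted by spaces: the shift along the tool's x, y, z in units of 25 mm (1.0 is 25 mm), then the turn about the tool's z in units of 6 degrees (1.0 is 6 degrees). A call has exactly 8 rows; each row is the pose to reach, as a shift and turn from the pose commanded when the call began, along the tool's axes at that moment; what a row does not reach only later rows make up. A row lasts 1/12 s, in which the tool goes at most 41.7 mm and 7.16 degrees, less where a joint would pass 70% of its speed; a pose out of reach is approached as far as the arm can. A call with a gripper value outside its range is refused whole. "gripper" is the opening, from 0 (shut) to 1 (fully open), set as the call begins (left out, the last holds). The fingers move at their own pace and stop on an object; the grip force is fixed at half the most. Time passes only in rows, so rows that repeat a pose let the fingers close, or fill a call up. It gives the time, the measured TCP pose, the force, the opening and the grip force at its end, in the units of the state.
- r.sense(): the state, without advancing time (a new reading comes with each control period).
- r.read_camera(name): name is "scene" or "top" or "wrist"; returns (picture, depth): 420x560x3 uint8, red, green, blue; 420x560 float32, mm along the optical axis (not along the pixel's ray), 0 where there is no reading.
- r.camera_params(name): a dict with "intrinsics" (3x3 intrinsics, pixels), "pose" (4x4, takes a point from camera to world coordinates). Camera axes: x right, y up, looking along -z (the intrinsics and any distortion apply to the point x, -y, -z); pixel columns grow to the right and rows downward; lengths in mm; the calibration is good to about 2 mm. The wrist camera is an equidistant fisheye: a pixel r from the principal point sees the ray r / f radians off the axis. A picture is of the moment at which its call begins: read the wrist's pose just before it. camera_params takes no time and is no camera call; for the wrist camera it gives the pose at the moment of the call.
- r.job_done(): hands the job in; it is judged then, once.
The state is a dict: "clock": time; "q": joint angles; "joint_vel": joint speeds; "effort": joint torques, N m; "position": TCP position; "tool_rot": TCP orientation; "contact_force": force on the tool from outside, world axes, zero at the start; "torque": the same for the moment, N m; "gripper_width": finger opening in mm; "gripper_force": force on a finger pad.
Only numpy, scipy, OpenCV 4.12 (cv2) and the standard library are available. Lean on these libraries where they do the work, as an engineer would, in place of code of your own. Each camera call takes 0.05 s, during which the arm holds its last target. There are 200 camera calls.

## Working session

There is one attempt and no reset: what is moved stays moved. The work goes in short steps, Python scripts to look and compute and a tool call to move; the robot and the scene stay as the last step left them, time stands still between calls to the robot, and variables do not carry over. Pictures are saved under pics/ and viewed, at most 10 in all, crops included, and the job is handed in when it is done.

Besides the shell and the picture viewer there is one more tool, called after "Call:" by a JSON object that holds its "method" and its "body", one argument or row to a line. servo_tool: Moves the arm, as the interface text tells. Its arguments: {"type":"object","properties":{"targets":{"type":"string"},"gripper":{"type":"number"}},"required":["targets"]}

```bash
ls; mkdir -p pics; python3 - <<'E'
from station import r
import cv2,numpy as np
s=r.sense();print(s['clock'],s['position'],s['tool_rot'],s['gripper_width'])
ims=[]
for n in ("scene","top"):
    p,d=r.read_camera(n);c=r.camera_params(n);print(n,c)
    np.savez(f"{n}.npz",p=p,d=d,K=c['intrinsics'],T=c['pose'])
    cv2.imwrite(f"pics/{n}0.png",p[:,:,::-1])
E
```

```text
pics
0.0 [ 160.36712623 -603.24578816  238.04161696] [[ 9.66443352e-01  2.56879480e-01 -4.25199914e-04]
 [ 2.56879775e-01 -9.66440714e-01  2.26448160e-03]
 [ 1.70768348e-04 -2.29771845e-03 -9.99997346e-01]] 85.38417400414451
scene {'intrinsics': array([[380.51622463,   0.        , 276.00416778],
       [  0.        , 380.51622463, 202.3633726 ],
       [  0.        ,   0.        ,   1.        ]]), 'pose': array([[-6.68912509e-01,  2.98563041e-01, -6.80746771e-01,
        -1.58791975e+02],
       [-7.43200338e-01, -2.86441973e-01,  6.04652176e-01,
         7.65411505e+02],
       [-1.44676559e-02,  9.10390634e-01,  4.13496772e-01,
         4.14075784e+02],
       [ 0.00000000e+00,  0.00000000e+00,  0.00000000e+00,
         1.00000000e+00]])}
top {'intrinsics': array([[421.10715312,   0.        , 286.92512045],
       [  0.        , 421.10715312, 206.14433489],
       [  0.        ,   0.        ,   1.        ]]), 'pose': array([[-1.65800569e-02,  9.98599875e-01, -5.02333747e-02,
         3.67342361e+02],
       [-9.99091775e-01, -1.45740462e-02,  4.00402680e-02,
         2.69883673e+02],
       [ 3.92521031e-02,  5.08516214e-02,  9.97934559e-01,
         9.32956183e+02],
       [ 0.00000000e+00,  0.00000000e+00,  0.00000000e+00,
         1.00000000e+00]])}
```

View pics/top0.png

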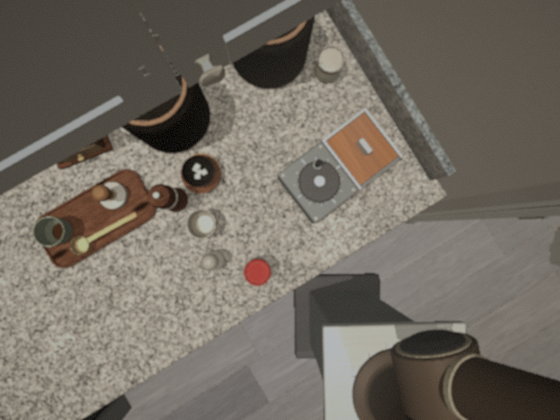

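View pics/scene0.png

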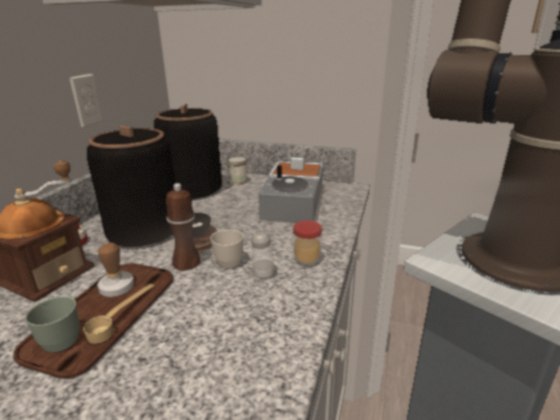

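The top view shows the lid centre at about (362,148), the dial at (320,181) and the knob near (318,163). The jar is at (257,272), the shaker at (212,260) and the cup at (203,223). Next I'll measure the ray casts in a zoomed crop.

```bash
cat > h.py <<'E'
import numpy as np,cv2
def load(n):
    z=np.load(f"{n}.npz");return z['p'],z['d'],z['K'],z['T']
def ray(K,T,u,v,z):
    d=T[:3,:3]@np.array([(u-K[0,2])/K[0,0],-(v-K[1,2])/K[1,1],-1.]);o=T[:3,3]
    return o+d*(z-o[2])/d[2]
def proj(K,T,P):
    c=T[:3,:3].T@(np.asarray(P)-T[:3,3]);return K[0,0]*c[0]/-c[2]+K[0,2],K[1,1]*-c[1]/-c[2]+K[1,2]
E
python3 - <<'E'
from h import *
p,d,K,T=load("top")
hsv=cv2.cvtColor(p,cv2.COLOR_RGB2HSV)
m=((hsv[...,0]<18)&(hsv[...,1]>120)&(hsv[...,2]>90)).astype(np.uint8);m[:, :300]=0;m[:100]=0;m[200:]=0
c=max(cv2.findContours(m,0,2)[0],key=cv2.contourArea)
R=cv2.minAreaRect(c);B=cv2.boxPoints(R)
W=np.array([ray(K,T,u,v,72) for u,v in B]);print("lid",W.mean(0),[ (np.linalg.norm(W[i]-W[i-1]),np.degrees(np.arctan2(*(W[i]-W[i-1])[1::-1]))) for i in range(4)])
for nm,(u,v) in dict(dial=(320,181)).items(): print(nm,ray(K,T,u,v,80))
# depth top-of-box extents
vv,uu=np.mgrid[0:420,0:560]
D=np.stack([(uu-K[0,2])/K[0,0],-(vv-K[1,2])/K[1,1],-np.ones_like(uu,float)],-1)*d[...,None]
X=D@T[:3,:3].T+T[:3,3]
reg=(uu>270)&(uu<410)&(vv>100)&(vv<230)&(X[...,2]>60)&(X[...,2]<120)&(d>0)
P=X[reg][:,:2].astype(np.float32);r=cv2.minAreaRect(P);print("box",r)
a=X[(X[...,2]>95)&reg];print("high pts",len(a));print(np.round(a[::max(1,len(a)//25)]))
for nm,(u,v) in dict(jar=(257,272),shaker=(212,260),cup=(203,223),can=(330,63)).items(): print(nm,X[v,u])
cv2.imwrite("pics/c1.png",cv2.resize(p[100:230,270:410,::-1],None,fx=4.5,fy=4.5,interpolation=cv2.INTER_CUBIC))
E
```

```text
lid [529.17117307  76.87501451  72.        ] [(np.float64(112.20155846325594), np.float64(36.66393050384394)), (np.float64(97.70346670917473), np.float64(-52.88995553569381)), (np.float64(112.9833191042329), np.float64(-143.4411418411012)), (np.float64(97.49331206320309), np.float64(126.65168084313888))]
dial [460.70135396 167.21590142  80.        ]
box ((515.0010986328125, 96.57002258300781), (130.20213317871094, 301.9840087890625), 36.56611633300781)
high pts 235
[[620.   1.  98.]
 [618.   1.  98.]
 [616.  -1.  99.]
 [613.  -3. 100.]
 [611.  -6. 101.]
 [608. -11. 105.]
 [604. -12. 103.]
 [600. -14. 103.]
 [594. -14.  95.]
 [540.  90. 103.]
 [538.  86. 103.]
 [536.  84. 103.]
 [534.  80. 103.]
 [531.  76. 104.]
 [530.  73. 101.]
 [527.  75. 106.]
 [525.  70. 103.]
 [523.  68. 104.]
 [521.  66. 103.]
 [518.  78. 101.]
 [516.  74. 101.]
 [498. 176. 114.]
 [497. 170. 112.]
 [495. 181.  97.]
 [491. 180. 109.]
 [489. 176. 113.]
 [487. 173.  96.]]
jar [278.33125807 298.1253143   75.88766071]
shaker [305.11583747 386.42960847  88.4804416 ]
cup [379.81143752 416.62438348   6.70239535]
can [710.08958326 139.85472342  70.19523499]
```

View pics/c1.png

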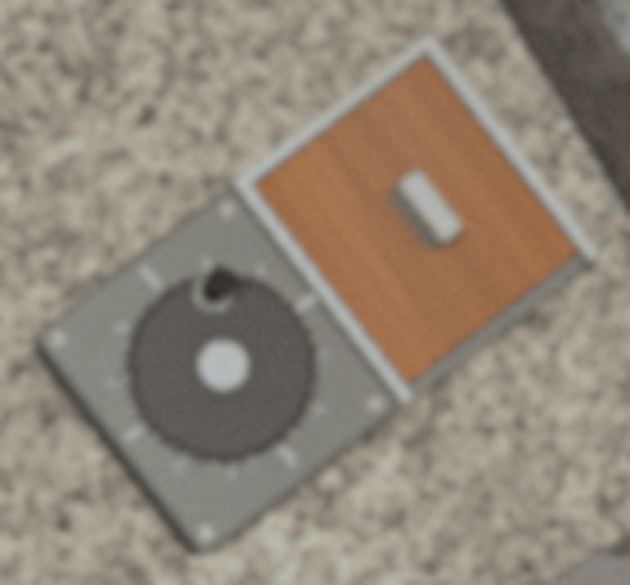

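The crop shows the box yawed about 36.6°, with the long tick at crop (150,275) and the knob at (215,283), near 1 o'clock. The pull is at (430,208) and the hub at (223,365). I'll refine the dial centre and knob position.

```bash
python3 - <<'E'
from h import *
from station import r
p,d,K,T=load("top")
vv,uu=np.mgrid[0:420,0:560]
D=np.stack([(uu-K[0,2])/K[0,0],-(vv-K[1,2])/K[1,1],-np.ones_like(uu,float)],-1)*d[...,None]
X=D@T[:3,:3].T+T[:3,3]
reg=(uu>270)&(uu<410)&(vv>100)&(vv<230)&(X[...,2]>62)&(X[...,2]<85)&(d>0)
m=reg.astype(np.uint8);n,l,st,_=cv2.connectedComponentsWithStats(m);k=1+st[1:,4].argmax()
P=X[l==k][:,:2].astype(np.float32);R=cv2.minAreaRect(P);print("box",R)
yaw=np.radians(R[2] if R[1][0]<R[1][1] else R[2]-90);bx=np.array([np.cos(yaw),np.sin(yaw)]);by=np.array([-bx[1],bx[0]])
ctr=np.array(R[0]);print("axis from box",ctr+57*by)
g=p.max(-1).astype(int);sat=g-p.min(-1)
dm=((g<110)&(np.hypot(uu-320,vv-181)<30)).astype(np.uint8)
dm=cv2.morphologyEx(dm,cv2.MORPH_OPEN,np.ones((3,3)));c=max(cv2.findContours(dm,0,2)[0],key=cv2.contourArea)
E=cv2.fitEllipse(cv2.convexHull(c));print("ell",E,ray(K,T,*E[0],80))
# ticks ignored; knob
kp=X[(X[...,2]>106)&(np.hypot(X[...,0]-492,X[...,1]-175)<25)];print("knob",len(kp),kp.mean(0),kp.min(0),kp.max(0))
dk=(g<45)&(np.hypot(uu-320,vv-181)<30);print("dark",dk.sum(),uu[dk].mean(),vv[dk].mean(),ray(K,T,uu[dk].mean(),vv[dk].mean(),98))
lp=X[(X[...,2]>98)&(np.hypot(X[...,0]-530,X[...,1]-77)<30)];print("pull",lp.mean(0),len(lp))
hb=X[(np.hypot(X[...,0]-461,X[...,1]-167)<6)];print("hub z",hb[:,2].mean())
s=r.sense();print(s['clock'],np.degrees(np.arctan2(s['tool_rot'][1][0],s['tool_rot'][0][0])), r.tip_extent)
E
```

```text
box ((494.322265625, 124.44851684570312), (130.20213317871094, 232.56280517578125), 36.56611633300781)
axis from box [460.36451567 170.22920292]
ell ((318.7552185058594, 181.0689239501953), (41.72843551635742, 42.89793014526367), 163.34698486328125) [460.59125014 169.77031831  80.        ]
knob 41 [493.58213034 174.2866044  112.54128584] [487.32327408 168.20407834 107.79080554] [501.30518701 180.40518673 116.42763023]
dark 0 nan nan [nan nan nan]
pull [528.30426075  78.61770936 102.9222529 ] 105
hub z 84.03796848762181
0.1 14.884789215802739 8.0<stdin>:18: RuntimeWarning: Mean of empty slice.
  ret = ret.dtype.type(ret / rcount)
```

```bash
python3 - <<'E'
from h import *
for n in("scene","top"):
    p,d,K,T=load(n)
    def X(u,v): return np.round(T[:3,:3]@(np.array([(u-K[0,2])/K[0,0],-(v-K[1,2])/K[1,1],-1.])*d[v,u])+T[:3,3])
    L=[(360,120),(375,60),(395,60),(395,150),(395,250),(405,320),(415,60),(425,100),(425,200),(440,160),(445,210),(460,30),(430,20),(535,200),(548,160)] if n=="scene" else [(440,150),(450,175),(445,200),(420,215),(440,215),(480,210),(540,205),(500,150),(500,100),(540,215),(540,230),(480,230)]
    for q in L: print(n,q,X(*q))
E
```

```text
scene (360, 120) [ 469. -108.  183.]
scene (375, 60) [ 446. -119.  339.]
scene (395, 60) [ 416. -165.  338.]
scene (395, 150) [ 401. -191.   95.]
scene (395, 250) [ 384. -236. -251.]
scene (405, 320) [ 529. -696. -917.]
scene (415, 60) [ 387. -214.  336.]
scene (425, 100) [  818. -1138.    73.]
scene (425, 200) [  748. -1169.  -477.]
scene (440, 160) [  711. -1190.  -237.]
scene (445, 210) [  650. -1224.  -524.]
scene (460, 30) [169.  37. 409.]
scene (430, 20) [ 380. -250.  431.]
scene (535, 200) [-15.  59. 149.]
scene (548, 160) [-16.  59. 219.]
top (440, 150) [518. -74. 104.]
top (450, 175) [ 472. -109.   65.]
top (445, 200) [ 425. -135.  -26.]
top (420, 215) [ 399. -192. -350.]
top (440, 215) [ 394. -192. -195.]
top (480, 210) [ 398. -193.   23.]
top (540, 205) [ 398. -193.  229.]
top (500, 150) [ 486. -101.  275.]
top (500, 100) [547. -66. 343.]
top (540, 215) [ 383. -245.  149.]
top (540, 230) [ 337. -935. -907.]
top (480, 230) [ 341. -660. -905.]
```

Call:
{"method": "servo_tool", "body": {
  "targets": "0 -1 0 0;0 -2.5 0 0;0 -4 0 0;0 -5.5 0 0;0 -7 0 0;0 -8.5 0 0;0 -10 0 0;0 -11.2 0 0",
  "gripper": 0.5
}}

```text
clock: 0.77
position: [88.0, -330.2, 238.1]
tool_rot: [[0.966, 0.257, -0.0], [0.257, -0.966, 0.003], [0.0, -0.003, -1.0]]
contact_force: [0.3, 0.3, 1.0]
gripper_width: 42.8
gripper_force: 0.0
```

Call:
{"method": "servo_tool", "body": {
  "targets": "1.2 -0.5 0 0;2.6 -1.1 0 0;4 -1.7 0 0;5.3 -2.25 0 0;6.4 -2.7 0 0;7.8 -3.9 0 0;9.2 -5.2 0 0;10.5 -6.4 0 0"
}}

```text
clock: 1.43
position: [294.6, -120.7, 239.3]
tool_rot: [[0.967, 0.256, 0.001], [0.256, -0.967, -0.0], [0.001, 0.001, -1.0]]
contact_force: [1.2, -0.8, 0.7]
gripper_width: 42.5
gripper_force: 0.0
```

Call:
{"method": "servo_tool", "body": {
  "targets": "0.5 -1.2 0 -0.4;1 -2.4 0 -0.9;1.6 -3.7 0 -1.4;2.1 -4.9 0 -1.9;3.2 -5.5 0 -2.4;4.4 -6.1 0 -2.9;5.6 -6.7 0 -3.3;6.8 -7.3 0 -3.6"
}}

```text
clock: 2.1
position: [412.0, 99.3, 238.9]
tool_rot: [[0.802, 0.597, -0.0], [0.597, -0.802, -0.0], [-0.0, 0.0, -1.0]]
contact_force: [0.6, -0.4, -0.7]
gripper_width: 42.7
gripper_force: 0.0
```

Call:
{"method": "servo_tool", "body": {
  "targets": "1 -0.1 0.5 0;2.2 -0.2 1 0;3.2 -0.3 1.8 0;4 -0.3 2.5 0;4 -0.3 3.2 0;4 -0.3 3.8 0;4 -0.3 4 0;4 -0.3 4 0"
}}

```text
clock: 2.77
position: [485.6, 162.7, 137.2]
tool_rot: [[0.804, 0.595, -0.005], [0.595, -0.804, -0.001], [-0.005, -0.002, -1.0]]
contact_force: [0.6, 0.1, 0.2]
gripper_width: 42.6
gripper_force: 0.0
```

```bash
python3 - <<'E'
from station import r
import cv2,numpy as np
s=r.sense();c=r.camera_params("wrist");p,d=r.read_camera("wrist")
np.savez("w1.npz",p=p,d=d,K=c['intrinsics'],T=c['pose']);print(s['position'],s['contact_force'],c)
cv2.imwrite("pics/w1.png",p[:,:,::-1])
E
```

```text
[485.61665276 162.69468959 137.19082163] [0.63147179 0.1128931  0.19672959] {'intrinsics': array([[325.1922621 ,   0.        , 280.4396097 ],
       [  0.        , 325.1922621 , 208.10776494],
       [  0.        ,   0.        ,   1.        ]]), 'pose': array([[ 5.95549906e-01,  7.71843264e-01,  2.22661820e-01,
         5.41588700e+02],
       [-8.03316377e-01,  5.72822351e-01,  1.62964267e-01,
         2.04266509e+02],
       [-1.76279501e-03, -2.75921240e-01,  9.61178632e-01,
         2.71734308e+02],
       [ 0.00000000e+00,  0.00000000e+00,  0.00000000e+00,
         1.00000000e+00]])}
```

View pics/w1.png

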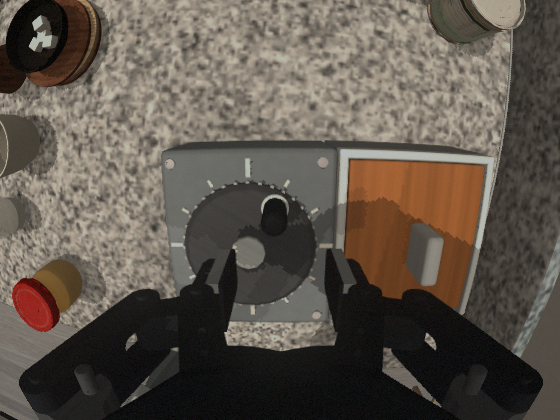

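```bash
cat >> h.py <<'E'
def fray(K,T,u,v,z):
    x,y=(u-K[0,2]),(v-K[1,2]);rr=np.hypot(x,y);th=rr/K[0,0]
    d=T[:3,:3]@np.array([x/rr*np.sin(th),-y/rr*np.sin(th),-np.cos(th)]);o=T[:3,3]
    return o+d*(z-o[2])/d[2]
E
python3 - <<'E'
from h import *
from station import r
p,d,K,T=load("w1")
for n,u,v,z in [("foot",274,203,82),("top",274,228,114),("hub",248,252,84),("disc",250,243,80),("12out",248,160,70),("3",330,246,70),("9",172,246,70),("6",252,312,70),("pulltop",429,252,104),("corner",165,152,70),("corner",338,148,70)]: print(n,np.round(fray(K,T,u,v,z),1))
s=r.sense();print(s['position'],s['clock'])
E
```

```text
foot [497.9 177.1  82. ]
top [494.5 173.8 114. ]
hub [462.7 171.7  84. ]
disc [467.  173.6  80. ]
12out [507.9 205.   70. ]
3 [493.4 127.3  70. ]
9 [427.6 214.5  70. ]
6 [418.  139.3  70. ]
pulltop [534.2  87.  104. ]
corner [480.7 252.6  70. ]
corner [547.8 164.4  70. ]
[486.69701122 162.87457827 138.54700967] 2.8167
```

Call:
{"method": "servo_tool", "body": {
  "targets": "0.3 -0.1 0 0;0.53 -0.18 0 0;0.53 -0.18 0.3 0;0.53 -0.18 0.7 0;0.53 -0.18 1.1 0;0.53 -0.18 1.5 0;0.53 -0.18 1.7 0;0.53 -0.18 1.7 0"
}}

```text
clock: 3.48
position: [493.5, 174.0, 94.4]
tool_rot: [[0.804, 0.594, -0.005], [0.594, -0.804, -0.001], [-0.004, -0.002, -1.0]]
contact_force: [0.5, -0.1, 0.3]
gripper_width: 43.0
gripper_force: 0.0
```

Call:
{"method": "servo_tool", "body": {
  "targets": "0 0 0 0;0 0 0 0;0 0 0 0;0 0 0 0;0 0 0 0;0 0 0 0;0 0 0 0;0 0 0 0",
  "gripper": 0
}}

```text
clock: 4.15
position: [495.8, 174.7, 97.2]
tool_rot: [[0.804, 0.595, 0.001], [0.595, -0.804, 0.0], [0.001, 0.0, -1.0]]
contact_force: [0.0, 0.6, 3.3]
gripper_width: 12.0
gripper_force: 58.6
```

```bash
python3 - <<'E'
import numpy as np
def t(a,th): 
    th=np.radians(np.array(th,float));a=np.radians(a);print(np.degrees(a).round(),"; ".join(f"{1.36*(np.cos(x)-np.cos(a)):.2f} {1.36*(np.sin(x)-np.sin(a)):.2f} 0 0" for x in th))
t(30,[35,45,57,70,83,96,110,120])
t(120,120+22.5*np.arange(1,9))
t(300,300+22.5*np.arange(1,9))
t(120,120-22.5*np.arange(1,9))
t(300,300-22.5*np.arange(1,9))
t(120,120-18.75*np.arange(1,9))
t(-30,-30+np.array([5,15,30,50,70,90,105,112]))
E
```

```text
30.0 -0.06 0.10 0 0; -0.22 0.28 0 0; -0.44 0.46 0 0; -0.71 0.60 0 0; -1.01 0.67 0 0; -1.32 0.67 0 0; -1.64 0.60 0 0; -1.86 0.50 0 0
120.0 -0.40 -0.35 0 0; -0.63 -0.83 0 0; -0.67 -1.36 0 0; -0.50 -1.86 0 0; -0.15 -2.26 0 0; 0.33 -2.49 0 0; 0.86 -2.53 0 0; 1.36 -2.36 0 0
300.0 0.40 0.35 0 0; 0.63 0.83 0 0; 0.67 1.36 0 0; 0.50 1.86 0 0; 0.15 2.26 0 0; -0.33 2.49 0 0; -0.86 2.53 0 0; -1.36 2.36 0 0
120.0 0.50 0.17 0 0; 1.03 0.14 0 0; 1.51 -0.10 0 0; 1.86 -0.50 0 0; 2.03 -1.00 0 0; 1.99 -1.53 0 0; 1.76 -2.01 0 0; 1.36 -2.36 0 0
300.0 -0.50 -0.17 0 0; -1.03 -0.14 0 0; -1.51 0.10 0 0; -1.86 0.50 0 0; -2.03 1.00 0 0; -1.99 1.53 0 0; -1.76 2.01 0 0; -1.36 2.36 0 0
120.0 0.41 0.16 0 0; 0.86 0.17 0 0; 1.28 0.04 0 0; 1.64 -0.22 0 0; 1.90 -0.58 0 0; 2.03 -1.00 0 0; 2.01 -1.44 0 0; 1.86 -1.86 0 0
-30.0 0.05 0.11 0 0; 0.14 0.33 0 0; 0.18 0.68 0 0; 0.10 1.15 0 0; -0.14 1.55 0 0; -0.50 1.86 0 0; -0.83 1.99 0 0; -0.99 2.03 0 0
```

Call:
{"method": "servo_tool", "body": {
  "targets": "-0.06 0.10 0 0; -0.22 0.28 0 0; -0.44 0.46 0 0; -0.71 0.60 0 0; -1.01 0.67 0 0; -1.32 0.67 0 0; -1.64 0.60 0 0; -1.86 0.50 0 0"
}}

```text
clock: 4.82
position: [465.4, 137.1, 97.1]
tool_rot: [[0.805, 0.594, 0.002], [0.594, -0.805, 0.002], [0.003, -0.0, -1.0]]
contact_force: [0.7, 6.4, 2.4]
gripper_width: 11.9
gripper_force: 58.8
```

Call:
{"method": "servo_tool", "body": {
  "targets": "-0.40 -0.35 0 0; -0.63 -0.83 0 0; -0.67 -1.36 0 0; -0.50 -1.86 0 0; -0.15 -2.26 0 0; 0.33 -2.49 0 0; 0.86 -2.53 0 0; 1.36 -2.36 0 0"
}}

```text
clock: 5.48
position: [456.7, 204.8, 97.1]
tool_rot: [[0.803, 0.596, -0.002], [0.596, -0.803, -0.002], [-0.003, -0.0, -1.0]]
contact_force: [-1.8, -3.2, 6.7]
gripper_width: 12.0
gripper_force: 60.0
```

Call:
{"method": "servo_tool", "body": {
  "targets": "0.40 0.35 0 0; 0.63 0.83 0 0; 0.67 1.36 0 0; 0.50 1.86 0 0; 0.15 2.26 0 0; -0.33 2.49 0 0; -0.86 2.53 0 0; -1.36 2.36 0 0"
}}

```text
clock: 6.15
position: [466.7, 137.1, 97.2]
tool_rot: [[0.805, 0.593, 0.004], [0.593, -0.805, 0.003], [0.005, 0.0, -1.0]]
contact_force: [2.0, 10.2, -0.6]
gripper_width: 11.9
gripper_force: 59.3
```

Call:
{"method": "servo_tool", "body": {
  "targets": "-0.40 -0.35 0 0; -0.63 -0.83 0 0; -0.67 -1.36 0 0; -0.50 -1.86 0 0; -0.15 -2.26 0 0; 0.33 -2.49 0 0; 0.86 -2.53 0 0; 1.36 -2.36 0 0"
}}

```text
clock: 6.82
position: [455.3, 204.5, 97.1]
tool_rot: [[0.803, 0.595, -0.005], [0.595, -0.803, -0.001], [-0.005, -0.002, -1.0]]
contact_force: [-9.3, -0.8, 12.2]
gripper_width: 11.6
gripper_force: 61.1
```

Call:
{"method": "servo_tool", "body": {
  "targets": "0.40 0.35 0 0; 0.63 0.83 0 0; 0.67 1.36 0 0; 0.50 1.86 0 0; 0.15 2.26 0 0; -0.33 2.49 0 0; -0.86 2.53 0 0; -1.36 2.36 0 0"
}}

```text
clock: 7.48
position: [466.4, 137.0, 97.2]
tool_rot: [[0.805, 0.593, 0.004], [0.593, -0.805, 0.003], [0.005, -0.0, -1.0]]
contact_force: [2.2, 12.2, 0.1]
gripper_width: 11.6
gripper_force: 59.7
```

```bash
cat >> h.py <<'E'
def th(s,c=(461,170.8),yaw=36.57):
    p=s['position'];dx,dy=p[0]-c[0],p[1]-c[1];t=(yaw-np.degrees(np.arctan2(dy,dx)))%360
    y=np.radians(yaw-t);rad=np.array([np.cos(y),np.sin(y)]);tan=np.array([np.sin(y),-np.cos(y)])
    f=s['contact_force'][:2];print("theta %.1f r %.1f Ft(cw+) %.1f Fr %.1f"%(t,np.hypot(dx,dy),f@tan,f@rad),"grip",s['gripper_width'],s['gripper_force'],s['clock'])
E
python3 - <<'E'
from h import *
from station import r
th(r.sense())
p,d=r.read_camera("wrist");c=r.camera_params("wrist");np.savez("w2.npz",p=p,d=d,K=c['intrinsics'],T=c['pose']);cv2.imwrite("pics/w2.png",p[:,:,::-1]);th(r.sense())
E
```

```text
theta 117.6 r 34.2 Ft(cw+) -4.1 Fr -11.7 grip 11.578986159070219 59.67475891811773 7.4833
theta 122.7 r 34.0 Ft(cw+) 1.2 Fr -6.1 grip 11.781209984958757 60.98914570407942 7.5333
```

View pics/w2.png

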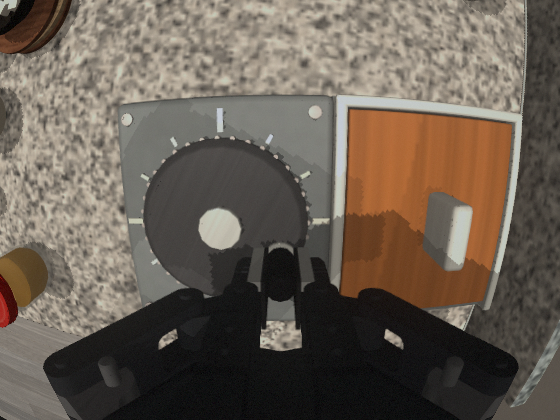

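The knob is held between the pads at about (281,255), at 4 o'clock with two and a quarter turns done. Next is anticlockwise to the second pass of 11.

Call:
{"method": "servo_tool", "body": {
  "targets": "0.50 0.17 0 0; 1.03 0.14 0 0; 1.51 -0.10 0 0; 1.86 -0.50 0 0; 2.03 -1.00 0 0; 1.99 -1.53 0 0; 1.76 -2.01 0 0; 1.36 -2.36 0 0"
}}

```text
clock: 8.2
position: [457.4, 205.0, 97.1]
tool_rot: [[0.803, 0.596, 0.002], [0.596, -0.803, -0.0], [0.001, 0.001, -1.0]]
contact_force: [2.9, -4.7, 5.3]
gripper_width: 11.9
gripper_force: 60.5
```

Call:
{"method": "servo_tool", "body": {
  "targets": "-0.50 -0.17 0 0; -1.03 -0.14 0 0; -1.51 0.10 0 0; -1.86 0.50 0 0; -2.03 1.00 0 0; -1.99 1.53 0 0; -1.76 2.01 0 0; -1.36 2.36 0 0"
}}

```text
clock: 8.87
position: [462.7, 136.9, 97.0]
tool_rot: [[0.805, 0.593, -0.005], [0.593, -0.805, 0.002], [-0.003, -0.004, -1.0]]
contact_force: [-2.6, 5.5, 8.6]
gripper_width: 11.9
gripper_force: 60.9
```

Call:
{"method": "servo_tool", "body": {
  "targets": "0.41 0.16 0 0; 0.86 0.17 0 0; 1.28 0.04 0 0; 1.64 -0.22 0 0; 1.90 -0.58 0 0; 2.03 -1.00 0 0; 2.01 -1.44 0 0; 1.86 -1.86 0 0"
}}

```text
clock: 9.53
position: [475.9, 202.3, 97.1]
tool_rot: [[0.804, 0.595, 0.003], [0.595, -0.804, -0.0], [0.002, 0.002, -1.0]]
contact_force: [2.8, -3.5, 5.1]
gripper_width: 11.7
gripper_force: 60.6
```

```bash
python3 - <<'E'
from h import *
from station import r
th(r.sense())
p,d=r.read_camera("wrist");c=r.camera_params("wrist");np.savez("w3.npz",p=p,d=d,K=c['intrinsics'],T=c['pose']);cv2.imwrite("pics/w3.png",p[:,:,::-1]);th(r.sense())
E
```

```text
theta 331.8 r 34.8 Ft(cw+) 4.1 Fr -2.0 grip 11.697867515812854 60.55365748121403 9.5333
theta 327.0 r 34.7 Ft(cw+) 0.3 Fr 0.7 grip 12.044947438058141 60.8903352858033 9.5833
```

View pics/w3.png

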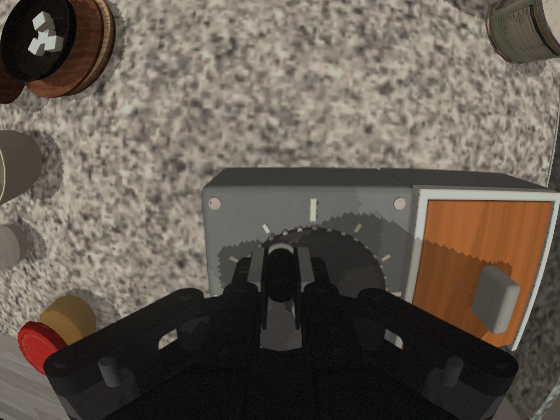

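The wrist view shows the knob foot at about (281,245), beside the 11 tick at (267,229), as wanted. Next, clockwise to just short of 3 o'clock.

Call:
{"method": "servo_tool", "body": {
  "targets": "0.05 0.11 0 0; 0.14 0.33 0 0; 0.18 0.68 0 0; 0.10 1.15 0 0; -0.14 1.55 0 0; -0.50 1.86 0 0; -0.83 1.99 0 0; -0.99 2.03 0 0"
}}

```text
clock: 10.25
position: [485.0, 146.1, 97.2]
tool_rot: [[0.804, 0.594, 0.001], [0.594, -0.804, 0.0], [0.001, 0.0, -1.0]]
contact_force: [2.4, 0.6, 3.2]
gripper_width: 11.8
gripper_force: 60.6
```

```bash
python3 - <<'E'
from h import *
from station import r
th(r.sense());r.read_camera("top");th(r.sense())
for a in range(82,220,5):
    f=lambda k:(1.36*(np.cos(np.radians(a+k))-np.cos(np.radians(a))),1.36*(np.sin(np.radians(a+k))-np.sin(np.radians(a))))
    print(a,"%.3f %.3f | %.3f %.3f"%(*f(2.5),*f(5)))
E
```

```text
theta 82.4 r 34.4 Ft(cw+) -2.1 Fr 1.3 grip 11.833860523986994 60.58374624000862 10.25
theta 83.6 r 34.4 Ft(cw+) -0.7 Fr 3.8 grip 11.676104482347569 60.73394007864408 10.3
82 -0.059 0.007 | -0.118 0.011
87 -0.059 0.002 | -0.119 0.001
92 -0.059 -0.003 | -0.118 -0.009
97 -0.059 -0.009 | -0.117 -0.020
102 -0.058 -0.014 | -0.115 -0.030
107 -0.056 -0.019 | -0.112 -0.040
112 -0.055 -0.023 | -0.108 -0.049
117 -0.052 -0.028 | -0.103 -0.058
122 -0.050 -0.033 | -0.098 -0.067
127 -0.047 -0.037 | -0.092 -0.075
132 -0.043 -0.041 | -0.085 -0.083
137 -0.040 -0.044 | -0.077 -0.090
142 -0.036 -0.048 | -0.069 -0.097
147 -0.031 -0.050 | -0.060 -0.102
152 -0.027 -0.053 | -0.051 -0.107
157 -0.022 -0.055 | -0.042 -0.111
162 -0.017 -0.057 | -0.032 -0.114
167 -0.012 -0.058 | -0.022 -0.117
172 -0.007 -0.059 | -0.011 -0.118
177 -0.002 -0.059 | -0.001 -0.119
182 0.003 -0.059 | 0.009 -0.118
187 0.009 -0.059 | 0.020 -0.117
192 0.014 -0.058 | 0.030 -0.115
197 0.019 -0.056 | 0.040 -0.112
202 0.023 -0.055 | 0.049 -0.108
207 0.028 -0.052 | 0.058 -0.103
212 0.033 -0.050 | 0.067 -0.098
217 0.037 -0.047 | 0.075 -0.092
```

Call:
{"method": "servo_tool", "body": {
  "targets": "-0.02 0 0 0;-0.04 0 0 0;-0.06 0.01 0 0;-0.08 0.01 0 0;-0.1 0.01 0 0;-0.12 0.01 0 0;-0.12 0.01 0 0;-0.12 0.01 0 0"
}}

```text
clock: 10.97
position: [483.3, 144.7, 97.1]
tool_rot: [[0.804, 0.595, 0.001], [0.595, -0.804, 0.0], [0.001, 0.0, -1.0]]
contact_force: [2.8, 0.5, 6.0]
gripper_width: 11.3
gripper_force: 60.7
```

Call:
{"method": "servo_tool", "body": {
  "targets": "-0.02 0 0 0;-0.04 0 0 0;-0.06 0 0 0;-0.08 0 0 0;-0.1 0 0 0;-0.12 0 0 0;-0.12 0 0 0;-0.12 0 0 0"
}}

```text
clock: 11.63
position: [480.5, 142.6, 97.1]
tool_rot: [[0.804, 0.595, -0.001], [0.595, -0.804, -0.0], [-0.001, -0.0, -1.0]]
contact_force: [1.7, -0.7, 8.1]
gripper_width: 11.5
gripper_force: 60.9
```

Call:
{"method": "servo_tool", "body": {
  "targets": "-0.02 0 0 0;-0.04 0 0 0;-0.06 0 0 0;-0.08 -0.01 0 0;-0.1 -0.01 0 0;-0.12 -0.01 0 0;-0.12 -0.01 0 0;-0.12 -0.01 0 0"
}}

```text
clock: 12.3
position: [478.1, 141.2, 97.1]
tool_rot: [[0.804, 0.595, -0.0], [0.595, -0.804, 0.0], [-0.0, -0.0, -1.0]]
contact_force: [1.7, -0.7, 7.4]
gripper_width: 11.9
gripper_force: 60.8
```

Call:
{"method": "servo_tool", "body": {
  "targets": "-0.02 0 0 0;-0.04 -0.01 0 0;-0.06 -0.01 0 0;-0.08 -0.01 0 0;-0.1 -0.02 0 0;-0.12 -0.02 0 0;-0.12 -0.02 0 0;-0.12 -0.02 0 0"
}}

```text
clock: 12.97
position: [475.2, 139.8, 97.1]
tool_rot: [[0.804, 0.595, -0.001], [0.595, -0.804, 0.0], [-0.0, -0.0, -1.0]]
contact_force: [2.2, -0.6, 6.8]
gripper_width: 11.8
gripper_force: 60.8
```

Call:
{"method": "servo_tool", "body": {
  "targets": "-0.02 0 0 0;-0.04 -0.01 0 0;-0.06 -0.01 0 0;-0.08 -0.02 0 0;-0.1 -0.02 0 0;-0.115 -0.03 0 0;-0.115 -0.03 0 0;-0.115 -0.03 0 0"
}}

```text
clock: 13.63
position: [473.0, 138.9, 97.1]
tool_rot: [[0.804, 0.595, 0.001], [0.595, -0.804, 0.001], [0.001, -0.0, -1.0]]
contact_force: [4.0, 0.6, 6.4]
gripper_width: 12.0
gripper_force: 60.7
```

Call:
{"method": "servo_tool", "body": {
  "targets": "-0.02 -0.01 0 0;-0.03 -0.01 0 0;-0.05 -0.01 0 0;-0.06 -0.02 0 0;-0.07 -0.02 0 0;-0.08 -0.025 0 0;-0.08 -0.025 0 0;-0.08 -0.025 0 0"
}}

```text
clock: 14.3
position: [470.4, 138.2, 97.1]
tool_rot: [[0.804, 0.595, -0.001], [0.595, -0.804, 0.0], [-0.0, -0.001, -1.0]]
contact_force: [2.0, -0.4, 7.6]
gripper_width: 12.1
gripper_force: 60.9
```

Call:
{"method": "servo_tool", "body": {
  "targets": "-0.02 -0.01 0 0;-0.04 -0.01 0 0;-0.06 -0.02 0 0;-0.08 -0.03 0 0;-0.1 -0.04 0 0;-0.11 -0.045 0 0;-0.11 -0.045 0 0;-0.11 -0.045 0 0"
}}

```text
clock: 14.97
position: [468.0, 137.6, 97.1]
tool_rot: [[0.804, 0.595, 0.0], [0.595, -0.804, 0.001], [0.001, -0.0, -1.0]]
contact_force: [2.9, 0.3, 5.6]
gripper_width: 11.6
gripper_force: 60.7
```

Call:
{"method": "servo_tool", "body": {
  "targets": "-0.02 -0.01 0 0;-0.04 -0.02 0 0;-0.06 -0.03 0 0;-0.08 -0.04 0 0;-0.095 -0.05 0 0;-0.105 -0.055 0 0;-0.105 -0.055 0 0;-0.105 -0.055 0 0"
}}

```text
clock: 15.63
position: [464.9, 137.2, 97.1]
tool_rot: [[0.804, 0.594, 0.0], [0.594, -0.804, 0.001], [0.0, -0.001, -1.0]]
contact_force: [3.0, 0.4, 5.9]
gripper_width: 11.9
gripper_force: 60.8
```

Now to 125.

Call:
{"method": "servo_tool", "body": {
  "targets": "-0.02 -0.01 0 0;-0.04 -0.02 0 0;-0.06 -0.04 0 0;-0.08 -0.05 0 0;-0.09 -0.06 0 0;-0.1 -0.065 0 0;-0.1 -0.065 0 0;-0.1 -0.065 0 0"
}}

```text
clock: 16.3
position: [461.8, 137.0, 97.1]
tool_rot: [[0.804, 0.594, -0.0], [0.594, -0.804, 0.001], [0.0, -0.001, -1.0]]
contact_force: [2.8, 0.5, 7.3]
gripper_width: 11.8
gripper_force: 60.8
```

Call:
{"method": "servo_tool", "body": {
  "targets": "-0.02 -0.01 0 0;-0.04 -0.03 0 0;-0.06 -0.04 0 0;-0.07 -0.05 0 0;-0.085 -0.065 0 0;-0.095 -0.073 0 0;-0.095 -0.073 0 0;-0.095 -0.073 0 0"
}}

```text
clock: 16.97
position: [458.7, 137.2, 97.0]
tool_rot: [[0.804, 0.594, -0.001], [0.594, -0.804, 0.001], [0.0, -0.001, -1.0]]
contact_force: [2.2, 1.9, 7.1]
gripper_width: 11.7
gripper_force: 60.8
```

Call:
{"method": "servo_tool", "body": {
  "targets": "-0.02 -0.01 0 0;-0.03 -0.03 0 0;-0.05 -0.04 0 0;-0.07 -0.06 0 0;-0.08 -0.07 0 0;-0.088 -0.08 0 0;-0.088 -0.08 0 0;-0.088 -0.08 0 0"
}}

```text
clock: 17.63
position: [456.2, 137.5, 97.1]
tool_rot: [[0.804, 0.594, 0.001], [0.594, -0.804, 0.001], [0.001, -0.0, -1.0]]
contact_force: [4.0, 1.1, 5.6]
gripper_width: 11.6
gripper_force: 60.7
```

Call:
{"method": "servo_tool", "body": {
  "targets": "-0.02 -0.02 0 0;-0.03 -0.03 0 0;-0.05 -0.05 0 0;-0.06 -0.06 0 0;-0.07 -0.075 0 0;-0.08 -0.087 0 0;-0.08 -0.087 0 0;-0.08 -0.087 0 0"
}}

```text
clock: 18.3
position: [453.2, 138.1, 97.1]
tool_rot: [[0.804, 0.594, 0.0], [0.594, -0.804, 0.001], [0.001, -0.001, -1.0]]
contact_force: [3.0, 1.7, 5.7]
gripper_width: 11.9
gripper_force: 60.7
```

→145.

Call:
{"method": "servo_tool", "body": {
  "targets": "-0.01 -0.02 0 0;-0.03 -0.03 0 0;-0.04 -0.05 0 0;-0.05 -0.07 0 0;-0.065 -0.085 0 0;-0.072 -0.095 0 0;-0.072 -0.095 0 0;-0.072 -0.095 0 0"
}}

```text
clock: 18.97
position: [450.3, 139.0, 97.1]
tool_rot: [[0.804, 0.594, 0.0], [0.594, -0.804, 0.001], [0.001, -0.001, -1.0]]
contact_force: [3.1, 1.6, 6.6]
gripper_width: 11.8
gripper_force: 60.7
```

→150.

Call:
{"method": "servo_tool", "body": {
  "targets": "-0.01 -0.02 0 0;-0.02 -0.03 0 0;-0.03 -0.05 0 0;-0.045 -0.07 0 0;-0.055 -0.09 0 0;-0.063 -0.1 0 0;-0.063 -0.1 0 0;-0.063 -0.1 0 0"
}}

```text
clock: 19.63
position: [448.1, 139.9, 97.1]
tool_rot: [[0.804, 0.594, 0.001], [0.594, -0.804, 0.001], [0.002, -0.0, -1.0]]
contact_force: [4.6, 1.6, 4.3]
gripper_width: 11.6
gripper_force: 60.6
```

Call:
{"method": "servo_tool", "body": {
  "targets": "-0.01 -0.02 0 0;-0.02 -0.04 0 0;-0.03 -0.055 0 0;-0.04 -0.075 0 0;-0.05 -0.095 0 0;-0.055 -0.105 0 0;-0.055 -0.105 0 0;-0.055 -0.105 0 0"
}}

```text
clock: 20.3
position: [445.1, 141.4, 97.1]
tool_rot: [[0.804, 0.594, 0.0], [0.594, -0.804, 0.002], [0.001, -0.001, -1.0]]
contact_force: [2.6, 3.6, 5.3]
gripper_width: 11.7
gripper_force: 60.7
```

→160.

Call:
{"method": "servo_tool", "body": {
  "targets": "-0.01 -0.02 0 0;-0.015 -0.04 0 0;-0.025 -0.06 0 0;-0.03 -0.08 0 0;-0.04 -0.1 0 0;-0.045 -0.11 0 0;-0.045 -0.11 0 0;-0.045 -0.11 0 0"
}}

```text
clock: 20.97
position: [442.1, 143.3, 97.1]
tool_rot: [[0.805, 0.594, -0.001], [0.594, -0.805, 0.002], [0.001, -0.002, -1.0]]
contact_force: [2.7, 4.9, 7.4]
gripper_width: 11.5
gripper_force: 60.8
```

Call:
{"method": "servo_tool", "body": {
  "targets": "-0.005 -0.02 0 0;-0.01 -0.04 0 0;-0.015 -0.06 0 0;-0.02 -0.08 0 0;-0.03 -0.1 0 0;-0.033 -0.113 0 0;-0.033 -0.113 0 0;-0.033 -0.113 0 0"
}}

```text
clock: 21.63
position: [440.3, 144.7, 97.1]
tool_rot: [[0.804, 0.594, 0.001], [0.594, -0.804, 0.001], [0.001, -0.001, -1.0]]
contact_force: [3.9, 3.4, 5.5]
gripper_width: 11.5
gripper_force: 60.7
```

Call:
{"method": "servo_tool", "body": {
  "targets": "-0.005 -0.02 0 0;-0.01 -0.04 0 0;-0.015 -0.06 0 0;-0.02 -0.08 0 0;-0.022 -0.1 0 0;-0.024 -0.117 0 0;-0.024 -0.117 0 0;-0.024 -0.117 0 0"
}}

```text
clock: 22.3
position: [438.3, 146.5, 97.1]
tool_rot: [[0.804, 0.594, 0.001], [0.594, -0.804, 0.001], [0.001, -0.0, -1.0]]
contact_force: [3.6, 2.6, 5.5]
gripper_width: 12.0
gripper_force: 60.6
```

Call:
{"method": "servo_tool", "body": {
  "targets": "0 -0.02 0 0;-0.005 -0.04 0 0;-0.01 -0.06 0 0;-0.01 -0.08 0 0;-0.015 -0.1 0 0;-0.015 -0.118 0 0;-0.015 -0.118 0 0;-0.015 -0.118 0 0"
}}

```text
clock: 22.97
position: [437.2, 147.7, 97.1]
tool_rot: [[0.804, 0.595, 0.003], [0.595, -0.804, -0.001], [0.002, 0.002, -1.0]]
contact_force: [6.0, -0.4, 4.4]
gripper_width: 12.0
gripper_force: 60.4
```

```bash
python3 - <<'E'
from h import *
from station import r
th(r.sense())
for i in range(4): r.read_camera("top");th(r.sense())
E
```

```text
theta 172.5 r 33.2 Ft(cw+) -4.5 Fr -4.1 grip 12.045872720120354 60.442667197203264 22.9667
theta 172.5 r 33.2 Ft(cw+) -5.6 Fr -4.0 grip 11.695120221040519 60.44348946539685 23.0167
theta 172.6 r 33.2 Ft(cw+) -4.8 Fr -3.4 grip 11.299788227958025 60.44273208361119 23.0667
theta 172.5 r 33.2 Ft(cw+) -5.2 Fr -4.6 grip 12.004962991807334 60.443141298601404 23.1167
theta 172.5 r 33.2 Ft(cw+) -5.9 Fr -4.2 grip 11.861751437837123 60.4425753490068 23.1667
```

Call:
{"method": "servo_tool", "body": {
  "targets": "0 -0.01 0 0;0 -0.02 0 0;0 -0.03 0 0;0 -0.04 0 0;0 -0.05 0 0;0 -0.06 0 0;0 -0.06 0 0;0 -0.06 0 0"
}}

```text
clock: 23.83
position: [436.6, 148.3, 97.1]
tool_rot: [[0.803, 0.596, 0.004], [0.596, -0.803, -0.002], [0.002, 0.004, -1.0]]
contact_force: [7.3, -2.7, 3.4]
gripper_width: 11.8
gripper_force: 60.4
```

```bash
python3 - <<'E'
from h import *
from station import r
th(r.sense());r.read_camera("top");th(r.sense())
E
```

```text
theta 174.0 r 33.2 Ft(cw+) -7.0 Fr -3.5 grip 11.760022148878507 60.3904209472239 23.8333
theta 173.9 r 33.2 Ft(cw+) -6.7 Fr -3.3 grip 11.810859699047233 60.3936739009805 23.8833
```

Call:
{"method": "servo_tool", "body": {
  "targets": "0 0.03 0 0;0 0.06 0 0;0.01 0.09 0 0;0.01 0.12 0 0;0.02 0.15 0 0;0.02 0.18 0 0;0.02 0.18 0 0;0.02 0.18 0 0"
}}

```text
clock: 24.55
position: [438.4, 146.5, 97.1]
tool_rot: [[0.804, 0.594, 0.001], [0.594, -0.804, 0.001], [0.001, -0.0, -1.0]]
contact_force: [3.3, 2.3, 6.6]
gripper_width: 11.6
gripper_force: 60.7
```

```bash
python3 - <<'E'
from h import *
from station import r
th(r.sense());r.read_camera("top");th(r.sense())
E
```

```text
theta 169.5 r 33.2 Ft(cw+) -0.9 Fr -3.9 grip 11.593528598805682 60.689513641409576 24.55
theta 169.6 r 33.2 Ft(cw+) -1.2 Fr -5.3 grip 11.599810840154237 60.6895180454012 24.6
```

Call:
{"method": "servo_tool", "body": {
  "targets": "0 0.02 0 0;0.01 0.04 0 0;0.01 0.06 0 0;0.015 0.08 0 0;0.02 0.1 0 0;0.02 0.11 0 0;0.02 0.11 0 0;0.02 0.11 0 0"
}}

```text
clock: 25.27
position: [439.8, 145.1, 97.0]
tool_rot: [[0.805, 0.594, -0.0], [0.594, -0.805, 0.002], [0.001, -0.002, -1.0]]
contact_force: [3.0, 5.3, 6.0]
gripper_width: 11.7
gripper_force: 60.8
```

```bash
python3 - <<'E'
from h import *
from station import r
th(r.sense());r.read_camera("top");th(r.sense())
E
```

```text
theta 166.1 r 33.3 Ft(cw+) 1.0 Fr -6.0 grip 11.71600176460672 60.821129735559225 25.2667
theta 166.1 r 33.3 Ft(cw+) 0.8 Fr -4.8 grip 11.760834209150929 60.80416911863722 25.3167
```

Call:
{"method": "servo_tool", "body": {
  "targets": "-0.02 -0.06 0 0;-0.03 -0.11 0 0;-0.035 -0.17 0 0;-0.04 -0.21 0 0;-0.04 -0.25 0 0;-0.04 -0.29 0 0;-0.04 -0.29 0 0;-0.04 -0.29 0 0"
}}

```text
clock: 25.98
position: [436.4, 148.5, 97.1]
tool_rot: [[0.803, 0.596, 0.004], [0.596, -0.803, -0.002], [0.002, 0.003, -1.0]]
contact_force: [6.8, -2.5, 3.1]
gripper_width: 11.7
gripper_force: 60.4
```

```bash
python3 - <<'E'
from h import *
from station import r
th(r.sense());r.read_camera("top");th(r.sense())
E
```

```text
theta 174.4 r 33.2 Ft(cw+) -6.4 Fr -3.4 grip 11.729800445795492 60.406742873601615 25.9833
theta 174.4 r 33.2 Ft(cw+) -7.2 Fr -4.1 grip 11.594931228323915 60.40599403087981 26.0333
```

Call:
{"method": "servo_tool", "body": {
  "targets": "0 -0.01 0 0;0 -0.02 0 0;0 -0.03 0 0;0 -0.04 0 0;0 -0.05 0 0;0 -0.06 0 0;0 -0.06 0 0;0 -0.06 0 0"
}}

```text
clock: 26.7
position: [436.0, 149.0, 97.1]
tool_rot: [[0.803, 0.596, 0.004], [0.596, -0.803, -0.003], [0.002, 0.005, -1.0]]
contact_force: [8.9, -5.7, 2.4]
gripper_width: 11.8
gripper_force: 60.3
```

```bash
python3 - <<'E'
from h import *
from station import r
th(r.sense());p,d=r.read_camera("wrist");cv2.imwrite("pics/w4.png",p[:,:,::-1]);th(r.sense())
E
```

```text
theta 175.5 r 33.1 Ft(cw+) -10.1 Fr -3.0 grip 11.823287672035843 60.34328260459006 26.7
theta 175.5 r 33.1 Ft(cw+) -9.4 Fr -2.8 grip 11.953229526512416 60.344285062747076 26.75
```

View pics/w4.png

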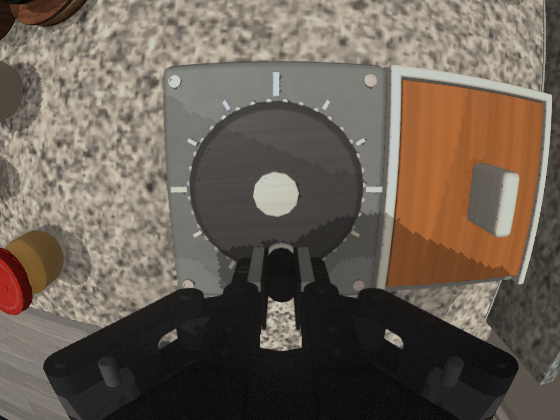

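The wrist view shows the knob at about (281,250), just before 6 o'clock. The load climbs at 2.5 N per degree, so this is the stop. I'll relax, release and lift.

Call:
{"method": "servo_tool", "body": {
  "targets": "0 0.03 0 0;0 0.06 0 0;0 0.09 0 0;0.01 0.12 0 0;0.01 0.15 0 0;0.01 0.17 0 0;0.01 0.17 0 0;0.01 0.17 0 0"
}}

```text
clock: 27.42
position: [437.6, 147.3, 97.1]
tool_rot: [[0.804, 0.595, 0.002], [0.595, -0.804, 0.0], [0.002, 0.001, -1.0]]
contact_force: [5.1, 0.0, 5.7]
gripper_width: 12.3
gripper_force: 60.6
```

Call:
{"method": "servo_tool", "body": {
  "targets": "0 0 0 0;0 0 0 0;0 0 0 0;0 0 0 0;0 0 -0.4 0;0 0 -1 0;0 0 -1.8 0;0 0 -2.4 0",
  "gripper": 0.45
}}

```text
clock: 28.08
position: [436.3, 147.2, 158.0]
tool_rot: [[0.804, 0.595, -0.001], [0.595, -0.804, -0.0], [-0.001, -0.0, -1.0]]
contact_force: [-0.0, -0.3, -0.3]
gripper_width: 38.4
gripper_force: 0.0
```

```bash
python3 - <<'E'
from h import *
from station import r
r.read_camera("top");r.read_camera("top");s=r.sense();print(s['position'],s['contact_force'],s['gripper_width'])
yaw=np.radians(36.57);R=np.array([[np.cos(yaw),np.sin(yaw)],[np.sin(yaw),-np.cos(yaw)]])
p,d,K,T=load("top")
q=ray(K,T,270+430/4.5-.4,100+205/4.5-.4,104);print(q)
box=np.array([494.3,124.5])+1*np.array([.5,.5])*0
by=np.array([-np.sin(yaw),np.cos(yaw)])
for t in(q[:2],np.array([528.3,78.6])): print((R@(t-s['position'][:2]))/25, (t-box)@by,(t-box)@[np.cos(yaw),np.sin(yaw)])
E
```

```text
[438.75318053 147.79068893 159.69847801] [0.34450232 0.38649515 0.10952627] 38.40944620202116
[529.02329827  77.87348008 104.        ]
[1.23366462 4.39743653] -58.135431107320834 0.10701929388818954
[1.22774308 4.35685917] -57.12099716768955 -0.04101912723537282
```

Call:
{"method": "servo_tool", "body": {
  "targets": "0.4 1.3 0 0;0.9 2.7 0 0;1.23 4 0 0;1.23 4.38 0 0;1.23 4.38 0.5 0;1.23 4.38 1.2 0;1.23 4.38 1.9 0;1.23 4.38 2.2 0"
}}

```text
clock: 28.85
position: [523.4, 77.3, 98.5]
tool_rot: [[0.804, 0.594, -0.007], [0.594, -0.804, -0.0], [-0.006, -0.004, -1.0]]
contact_force: [-1.4, 1.3, 1.0]
gripper_width: 38.7
gripper_force: 0.0
```

Call:
{"method": "servo_tool", "body": {
  "targets": "0 0 0.2 0;0 0 0.4 0;0 0 0.6 0;0 0 0.65 0;0 0 0.65 0;0 0 0.65 0;0 0 0.65 0;0 0 0.65 0"
}}

```text
clock: 29.52
position: [527.1, 77.6, 86.1]
tool_rot: [[0.804, 0.595, 0.001], [0.595, -0.804, 0.0], [0.001, 0.001, -1.0]]
contact_force: [0.7, 0.2, 0.4]
gripper_width: 38.7
gripper_force: 0.0
```

Call:
{"method": "servo_tool", "body": {
  "targets": "0 0 0 0;0 0 0 0;0 0 0 0;0 0 0 0;0 0 0 0;0 0 0 0;0 0 0 0;0 0 0 0",
  "gripper": 0
}}

```text
clock: 30.18
position: [527.5, 76.7, 86.0]
tool_rot: [[0.804, 0.595, 0.002], [0.595, -0.804, -0.001], [0.001, 0.002, -1.0]]
contact_force: [1.6, -5.2, 1.8]
gripper_width: 10.9
gripper_force: 60.5
```

Gripped. I'll try a slow 10 mm slide first.

Call:
{"method": "servo_tool", "body": {
  "targets": "-0.05 0 0 0;-0.1 0 0 0;-0.15 0 0 0;-0.2 0 0 0;-0.25 0 0 0;-0.3 0 0 0;-0.35 0 0 0;-0.4 0 0 0"
}}

```text
clock: 30.85
position: [520.4, 71.5, 86.0]
tool_rot: [[0.804, 0.595, 0.004], [0.595, -0.804, 0.0], [0.003, 0.002, -1.0]]
contact_force: [4.0, -3.4, -1.3]
gripper_width: 11.1
gripper_force: 60.1
```

It's unlocked: 9 mm of travel at low force. Sliding on to about 62 mm.

Call:
{"method": "servo_tool", "body": {
  "targets": "-0.2 0 0 0;-0.5 0 0 0;-0.8 0 0 0;-1.1 0 0 0;-1.4 0 0 0;-1.7 0 0 0;-2 0 0 0;-2.15 0 0 0"
}}

```text
clock: 31.52
position: [476.7, 39.1, 86.0]
tool_rot: [[0.804, 0.594, 0.004], [0.594, -0.804, -0.0], [0.003, 0.003, -1.0]]
contact_force: [4.9, -3.4, -1.6]
gripper_width: 11.4
gripper_force: 60.1
```

Call:
{"method": "servo_tool", "body": {
  "targets": "0 0 0 0;0 0 0 0;0 0 0 0;0 0 0 0;0 0 0 0;0 0 0 0;0 0 0 0;0 0 0 0"
}}

```text
clock: 32.18
position: [476.3, 38.8, 86.0]
tool_rot: [[0.804, 0.595, 0.002], [0.595, -0.804, -0.001], [0.001, 0.002, -1.0]]
contact_force: [2.0, -6.6, 1.3]
gripper_width: 10.8
gripper_force: 60.5
```

Call:
{"method": "servo_tool", "body": {
  "targets": "0 0 0 0;0 0 0 0;0 0 0 0;0 0 0 0;0 0 -0.3 0;0 0 -0.9 0;0 0 -1.8 0;0 0 -2.7 0",
  "gripper": 0.45
}}

```text
clock: 32.85
position: [474.3, 39.9, 153.5]
tool_rot: [[0.804, 0.595, -0.002], [0.595, -0.804, 0.0], [-0.002, -0.002, -1.0]]
contact_force: [0.4, -0.3, -0.4]
gripper_width: 38.3
gripper_force: 0.0
```

Call:
{"method": "servo_tool", "body": {
  "targets": "0 0 -0.8 0;0 0 -1.2 0;0 0 -1.2 0;0 0 -1.2 0;0 0 -1.2 0;0 0 -1.2 0;0 0 -1.2 0;0 0 -1.2 0"
}}

```text
clock: 33.52
position: [474.5, 39.6, 181.9]
tool_rot: [[0.804, 0.595, -0.002], [0.595, -0.804, 0.0], [-0.002, -0.001, -1.0]]
contact_force: [0.2, -0.1, -0.2]
gripper_width: 38.5
gripper_force: 0.0
```

```bash
python3 - <<'E'
from h import *
from station import r
c=r.camera_params("wrist");p,d=r.read_camera("wrist");cv2.imwrite("pics/w5.png",p[:,:,::-1])
s=r.sense();print(s['clock'],s['position'],s['gripper_width'],s['contact_force'])
E
```

```text
33.5667 [474.75621137  39.61238624 182.12121954] 38.05229083089679 [0.7113942  0.13913975 0.72053357]
```

View pics/w5.png

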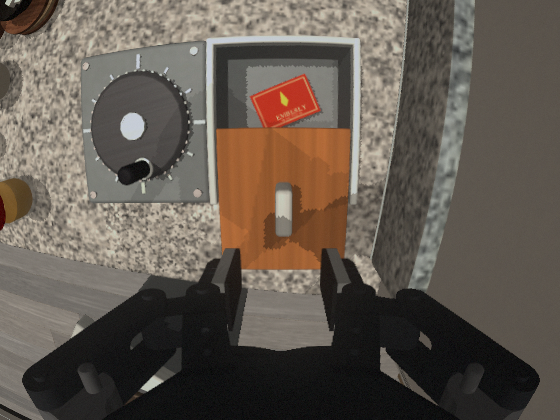

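The lid stands about half open: its back edge is at row 128, the compartment is visible, and the pull at (284,210) is free. The TCP travelled about 64 mm while gripping. Handing in.

```bash
python3 -c "
from station import r
print(r.job_done())"
```

```text
the job is handed in; nothing more can be done
None
```

The lock is open, the lid is slid about 64 mm toward the front and released, the shaker, jar and cup were not touched, and the job is handed in (it returned no verdict).

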